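Seat the sample carrier in the reader through its push-latch cover

TASK

Press the free end of the cuvette reader's latched cover so that it pops open by itself, press the sample carrier inside down until it is fully home, then push the cover shut and press it again until it latches. Only press and push: do not grip the cover or pull on its inside, lift nothing, and leave the bottle, beaker and vial round the reader where they stand.

Things in the scene. Friction and masses are not known exactly. Their poses are not given: they have to be found in the camera images.
- reader: White bench-top cuvette reader, fixed, 210 x 170 x 100 mm; display and three keys are at its front. Origin: under its middle, on the worktop; x points to its back, y to its left, z up. Deck 90 mm high in front of the cover (x -110 to -58 mm) and beside it (|y| over 63 mm); housing behind the cover (x 62 to 100 mm) 100 mm high.
- cover (a joint): Angle (rad) of the cover, a white plate 115 (front to back) x 120 x 8 mm hinged along its back edge, opening upward and backward. 0: latched, level; 1.42: fully open, nearly upright; -0.07: pressed in to its stop. Latched: press in beyond -0.05 and let go; a weak spring then swings it fully open in about 2 s if nothing is in its way. A press always frees a latched cover.
- press_point (a point): Point on the cover's outer face (its top when shut), on a narrow grey strip, 18 mm from the middle of its free front edge, 97 mm from the hinge; 96 mm above the worktop when latched. Pressing to the stop takes it 7 mm lower and under 5 N; beyond that it is rigid.
- hinge (a point): Middle of the cover's hinge axis, along the reader's y, 50 mm behind the reader's origin, 88 mm above the worktop, in the plane of the cover's inner face (outer face 8 mm farther out, grey inner lining, not to be gripped or pulled, 2 mm). To shut: push the outer (back) face round and down against the spring (under 3 N near the free end), press in to the stop at -0.07 and let go; it stays latched at 0.
- carrier (a joint): How far the sample carrier is pressed down (m). 0.012: fully home on its stop; it starts 8 to 12 mm above that, at 0 to 0.004. It slides straight down with about 3 N of friction and stays where it is left. Pulling it up is wrong.
- carrier_top (a point): Centre of the carrier's flat top, a grey 40 x 40 mm plate with a round metal disc, 28 mm in front of the reader's origin, in the chamber under the cover (open x -58 to 22, y -50 to 50 mm; edge 80 mm high, floor 40 mm). The top is 66 mm above the worktop when home, up to 78 mm before; upright axis.
- blue_bottle: Loose white reagent bottle with blue cap, 40 mm across, 87 mm tall, beside the reader on its left. Origin: centre of its underside. Leave it.
- beaker: Loose glass beaker, 52 mm across, 68 mm tall, beside the reader on its right. Origin: centre of its underside. Leave it.
- vial: Loose dark vial, 16 mm across, 45 mm tall, in front of the reader. Origin: centre of its underside. Leave it.

How it is judged:
By the outcome, as a careful person would: the job done as asked, in the order asked, and still so for the second after the job is handed in, with the robot touching nothing.
It also fails if it takes over 54 s, if anything falls off the work surface, if the arm or the gripper's body presses on something with over 40 N, if the wrist force passes 120 N, or if a joint passes its speed limit or range.

ROBOT

A 6-joint arm with a two-finger parallel gripper is mounted at the origin on a cart in front of the work surface, level with it; the furniture and walls round the work are solid. World frame = base frame: x ahead of the robot, y to its left, z up, the work surface at z = 0. Lengths are in m, angles in degrees, forces in N, time in s.
With the tool pointing down it reaches from about 0.4 to 0.825 m from the base axis. Payload 7 kg.
Tool frame: the origin (TCP) lies midway between the tips of the shut fingers; the grasp point (between the pads) lies 19 mm behind it; z points along the fingers, y is the line along which they close (so a half turn about z gives the same grasp; the last joint's range is limited). The gripper opens to 88 mm and grips with 3 to 60 N. Pads are 19 mm wide; open, the fingers measure 130 mm over their backs; the gripper's body (78 mm by 193 mm) begins 47 mm behind the grasp point.
Start: joints at [-47.664, 20.546, 0.682, 0, -70.136, -16.507], TCP at [0.294, -0.608, 0.227] pointing down, gripper open.
Joint ranges: [-176.03, 176.03], [-82.01, 121.73], [-58.28, 71.71], [-173.87, 95.51], [-174.79, -0.11], [-173.66, 173.66]. Speed limits (degrees/s): [136.94, 136.94, 172.46, 180, 180, 180].

INTERFACE

Orientations are given as a 3x3 rotation matrix whose columns are the frame's x, y, z axes.
In Python, from rig import robot gives the robot as it stands. Calls block until the motion is done:
- robot.goto(position, orientation): joint-space move of the TCP to a pose.
- robot.servo_line(position, ori=None, speed=0.15): straight line of the TCP; ori=None keeps the orientation; speed is the mean speed in m/s.
- robot.movej(angles): joint-space move.
- robot.move_gripper(opening): opening from 0.0 (shut) to 1.0 (fully open); the grip force is fixed at half the most; returns when the fingers have stopped.
- robot.dwell(seconds).
- robot.ik(position, orientation): joint angles nearest the present ones, or None.
- robot.grab_frame(name): name is "scene" or "top" or "wrist"; returns (picture, depth): 480x640x3 uint8, red, green, blue; 480x640 float32, m along the optical axis (not along the pixel's ray), 0 where there is no reading.
- robot.camera_info(name): a dict with "vfov" (degrees; the focal length in pixels is half the picture's height over the tangent of half this angle, whatever the lens; pixels are square), "cx", "cy" (the principal point, pixels), "view" (4x4, takes a point from world to camera coordinates); the wrist camera has in their place "T_tool_cam" (4x4, takes a point from camera to tool coordinates, whose origin is the TCP and whose axes are the flange's). Camera axes: x right, y down, z forward; pixel columns grow to the right and rows downward; lengths in m; the calibration is good to about 2 mm. The wrist camera is an equidistant fisheye: a pixel r from the principal point sees the ray r / f radians off the axis. A picture is of the moment at which its call begins: read the wrist's pose just before it. camera_info takes no time and is no camera call.
A pose or a line that the arm cannot do raises robot.Unreachable and nothing moves.
- robot.job_done(): hands the job in; it is judged then, once.
Readings, each from a call of its own:
- robot.read_t(): time.
- robot.read_qpos(): joint angles.
- robot.read_qvel(): joint speeds.
- robot.read_effort(): joint torques, N m.
- robot.read_position(): TCP position.
- robot.read_tcp_rot(): TCP orientation.
- robot.read_force(): force on the tool from outside, world axes, zero at the start.
- robot.read_ft_torque(): the same for the moment, N m.
- robot.read_grip_width(): opening from 0.0 (shut) to 1.0 (fully open).
- robot.read_finger_force(): force on a finger pad.
Only numpy, scipy, OpenCV 4.12 (cv2) and the standard library are available. Lean on these libraries where they do the work, as an engineer would, in place of code of your own. Each camera call takes 0.05 s, during which the arm holds its last target. There are 200 camera calls.

## Working session

There is one attempt and no reset: what is moved stays moved. The work goes in short steps, each a Python script; the robot and the scene stay as the last script left them, time stands still between calls to the robot, and variables do not carry over. Pictures are saved under pics/ and viewed, at most 10 in all, crops included, and the job is handed in when it is done.

```bash
ls; mkdir -p pics; python3 - <<'E'
from rig import robot
import cv2,numpy as np
a=[]
for n in("top","scene"):
    p,d=robot.grab_frame(n); np.savez(f"pics/{n}.npz",p=p,d=d); cv2.imwrite(f"pics/{n}0.png",p[:,:,::-1])
    i=robot.camera_info(n); print(n,i["vfov"],i["cx"],i["cy"],np.round(i["view"],4).tolist())
print(robot.read_t())
E
```

```text
pics
top 51.013836386115436 315.5883258525138 242.54800384223722 [[0.0189, -0.9992, 0.0361, 0.0064], [-0.9962, -0.0219, -0.0846, 0.547], [0.0853, -0.0343, -0.9958, 0.9162], [0.0, 0.0, 0.0, 1.0]]
scene 46.409407318431086 327.2320795652965 238.08523021479013 [[0.8654, -0.5008, -0.0191, -0.4556], [-0.2996, -0.4865, -0.8207, 0.2426], [0.4017, 0.7159, -0.571, 0.6683], [0.0, 0.0, 0.0, 1.0]]
0.1
```

View pics/top0.png

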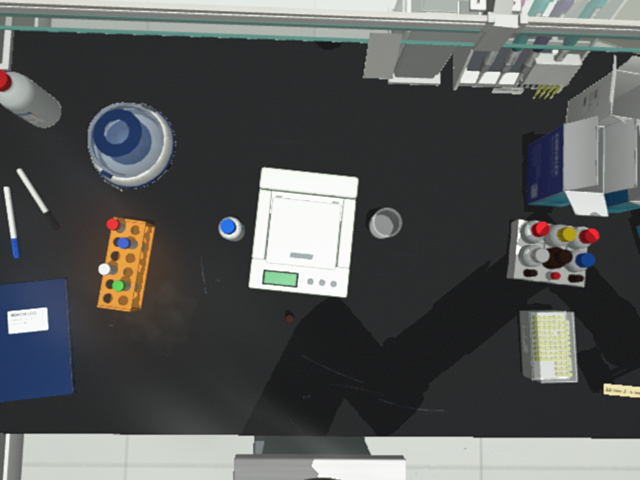

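View pics/scene0.png

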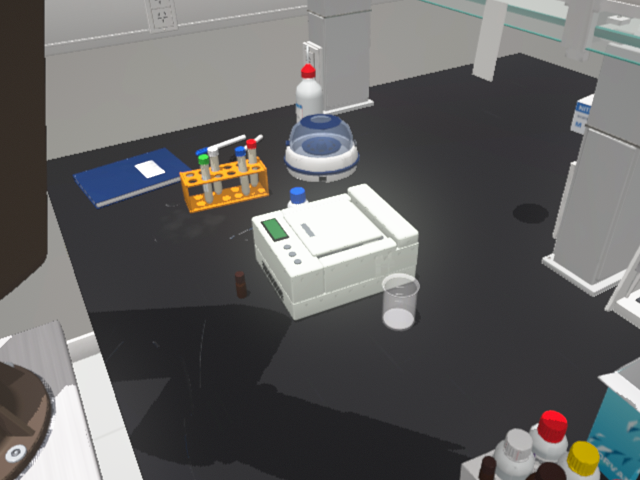

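The top view shows the reader at about (303,233), with its grey strip at (301,256). The bottle is at (231,229), the beaker at (385,223) and the vial at (290,316). The scene view shows the cover shut.

```bash
cat > h.py <<'E'
import numpy as np,cv2
from rig import robot
def cloud(n,d):
    i=robot.camera_info(n); f=240/np.tan(np.radians(i["vfov"])/2)
    v,u=np.mgrid[:480,:640]
    P=np.stack([(u-i["cx"])/f*d,(v-i["cy"])/f*d,d],-1); V=np.array(i["view"])
    return (P-V[:3,3])@V[:3,:3]
E
python3 - <<'E'
from h import *
z=np.load("pics/top.npz"); W=cloud("top",z["d"]); p=z["p"]
m=np.zeros((480,640),bool); m[160:305,245:365]=1
m&=(W[...,2]>.08)&(W[...,2]<.115)&(z["d"]>0)
n,l,s,c=cv2.connectedComponentsWithStats(m.astype(np.uint8)); k=1+s[1:,4].argmax(); m=l==k
print(s[k]); r=cv2.minAreaRect(W[m][:,:2].astype(np.float32)*1000); print(r, cv2.boxPoints(r))
print("strip",W[256,301],"disp",W[278,281])
g=p[250:262,280:325].astype(int).sum(2); v,u=np.nonzero(g<g.max()-150); print(u.min()+280,u.max()+280,v.min()+250,v.max()+250); print(W[v+250,u+280].mean(0), len(v))
for nm,(u,v) in dict(bottle=(231,226),beaker=(385,223),vial=(290,316)).items(): print(nm,W[v,u])
print("z deck",np.median(W[265:268,285:310,2]),"cover",np.median(W[210:245,280:325,2]),"back",np.median(W[178:186,275:340,2]))
E
```

```text
[  249   167   109   130 11575]
((559.6254272460938, 41.35455322265625), (170.34609985351562, 210.13746643066406), 85.26375579833984) [[447.8828   -34.85225 ]
 [657.30273  -52.20308 ]
 [671.36804  117.561356]
 [461.94812  134.91219 ]]
strip [0.51669555 0.04476128 0.09826869] disp [0.47854933 0.0781679  0.09292384]
290 312 253 258
[0.51771373 0.04485435 0.09710031] 101
bottle [0.5670007  0.16726495 0.08589841]
beaker [ 0.58882201 -0.11542684  0.0057963 ]
vial [0.41129009 0.06191636 0.04349443]
z deck 0.09183287303892816 cover 0.09669579926815992 back 0.1004186977207144
```

```bash
cat >> h.py <<'E'
yaw=np.radians(-4.74); c,s=np.cos(yaw),np.sin(yaw)
R0=np.array([[c,-s,0],[s,c,0],[0,0,1]]); O=np.array([.5646,.0410,0])
def P(x,y,z): return O+R0@np.array([x,y,z])/1000   # reader frame mm -> world m
def ori(tilt,sg):  # tool z = (sin tilt,0,-cos tilt) in reader frame, y = sg*reader y
    t=np.radians(tilt); zz=np.array([np.sin(t),0,-np.cos(t)]); y=np.array([0,sg,0.]); 
    return R0@np.stack([np.cross(y,zz),y,zz],1)
E
python3 - <<'E'
from h import *
print(np.round(robot.read_tcp_rot(),2)); print(np.round(robot.camera_info("wrist")["T_tool_cam"],3))
for sg in(1,-1):
  for t,p in((20,(-47,0,130)),(20,(-47,0,300)),(20,(-28,0,62)),(0,(95,0,290)),(0,(80,0,170)),(0,(-40,0,90))):
    q=robot.ik(P(*p),ori(t,sg)); print(sg,t,p,None if q is None else np.round(q))
E
```

```text
[[-0.9  -0.44 -0.  ]
 [-0.44  0.9   0.  ]
 [ 0.    0.   -1.  ]]
[[ 0.    -0.955 -0.296  0.079]
 [ 1.     0.    -0.     0.001]
 [ 0.    -0.296  0.955 -0.161]
 [ 0.     0.     0.     1.   ]]
1 20 (-47, 0, 130) [  33.    0.  -54.   32.  -23. -155.]
1 20 (-47, 0, 300) [  36.   -9.  -33.   16.  -52. -139.]
1 20 (-28, 0, 62) None
1 0 (95, 0, 290) [  20.   17.    4.    0.  -77. -115.]
1 0 (80, 0, 170) [  20.   20.   -8.    0.  -62. -115.]
1 0 (-40, 0, 90) [  26.   14.  -28.    0.  -47. -121.]
-1 20 (-47, 0, 130) [ 33.   0. -54.  32. -23.  25.]
-1 20 (-47, 0, 300) [ 36.  -9. -33.  16. -52.  41.]
-1 20 (-28, 0, 62) None
-1 0 (95, 0, 290) [ 20.  17.   4.   0. -77.  65.]
-1 0 (80, 0, 170) [ 20.  20.  -8.   0. -62.  65.]
-1 0 (-40, 0, 90) [ 26.  14. -28.   0. -47.  59.]
```

```bash
python3 - <<'E'
from h import *
for t in(0,5,10): print(t,[robot.ik(P(*p),ori(t,1)) is not None for p in((-47,0,86),(-30,0,120),(-30,0,60),(-28,0,300))])
R=ori(0,1)
robot.goto(P(-47,0,220),R); robot.move_gripper(0.0)
robot.servo_line(P(-47,0,102),speed=.12)
F0=np.array(robot.read_force()); print("t",robot.read_t(),"F0",F0.round(1))
for z in np.arange(100,83,-1.5):
    robot.servo_line(P(-47,0,z),speed=.03); f=robot.read_force()[2]-F0[2]
    print(z,round(f,1),round(robot.read_position()[2]*1000,1))
    if f>12: break
robot.servo_line(P(-47,0,300),speed=.25)
robot.dwell(1.0); print(robot.read_t())
p,d=robot.grab_frame("top"); W=cloud("top",d); np.savez("pics/top2.npz",p=p,d=d)
p2,_=robot.grab_frame("scene"); cv2.imwrite("pics/open.png",p2[100:400,150:550,::-1])
E
```

```text
0 [True, True, True, True]
5 [True, True, True, True]
10 [True, True, True, True]
t 5.1083 F0 [-0.7  1.3  0.3]
100.0 0.1 100.3
98.5 -0.5 98.4
97.0 0.1 96.9
95.5 0.3 95.5
94.0 0.7 94.0
92.5 1.2 92.4
91.0 1.1 90.9
89.5 3.2 89.6
88.0 9.3 88.6
86.5 14.4 87.7
9.6083
```

View pics/open.png

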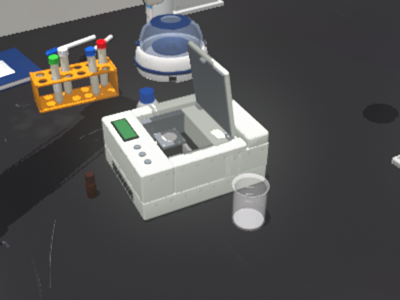

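The cover stands fully open, at about (213,92) in the crop, and the carrier is visible at (170,137). Next I press the carrier.

```bash
python3 - <<'E'
from h import *
R=ori(5,1)
robot.servo_line(P(-30,0,240),R,speed=.15)
robot.servo_line(P(-30,0,84),speed=.12)
F0=np.array(robot.read_force()); print("t",robot.read_t(),"F0",F0.round(1))
for z in np.arange(81,58,-1.5):
    robot.servo_line(P(-30,0,z),speed=.03); f=np.array(robot.read_force())-F0
    print(z,f.round(1),round(robot.read_position()[2]*1000,1))
    if f[2]>22: break
robot.servo_line(P(-30,0,130),speed=.12); robot.servo_line(P(-40,0,290),speed=.25)
print(robot.read_t())
q=robot.read_position(),robot.read_tcp_rot()
p,d=robot.grab_frame("wrist"); cv2.imwrite("pics/w1.png",p[:,:,::-1]); np.savez("pics/w1.npz",d=d,p=q[0],R=q[1])
p2,_=robot.grab_frame("scene"); cv2.imwrite("pics/s2.png",cv2.resize(p2[150:350,220:450,::-1],None,fx=3,fy=3))
E
```

```text
t 11.725 F0 [0.6 1.  0.2]
81.0 [-0.1 -0.5 -1.5] 81.1
79.5 [-0.6 -1.5  0.1] 79.4
78.0 [ 0.2 -0.4  0.7] 78.0
76.5 [-0.1 -2.1  0.9] 76.5
75.0 [ 0.2  0.2 -0.4] 74.9
73.5 [-1.  -1.6  0.3] 73.4
72.0 [ 0.8 -0.   0.6] 71.9
70.5 [ 0.1 -1.7  0.9] 70.3
69.0 [-0.7 -0.4  0.6] 68.9
67.5 [-0.9 -0.1 -0.8] 67.4
66.0 [-4.6 -1.2  9.6] 66.6
64.5 [-9.5 -0.4 23. ] 66.3
16.2167
```

View pics/s2.png

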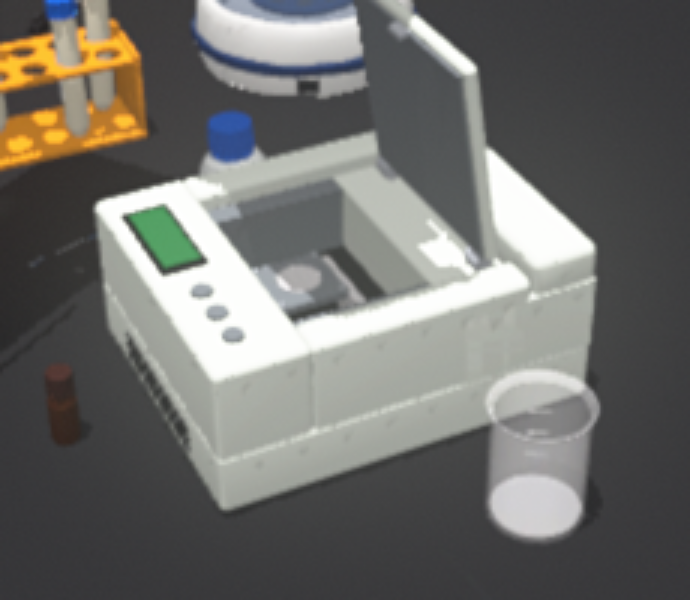

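View pics/w1.png

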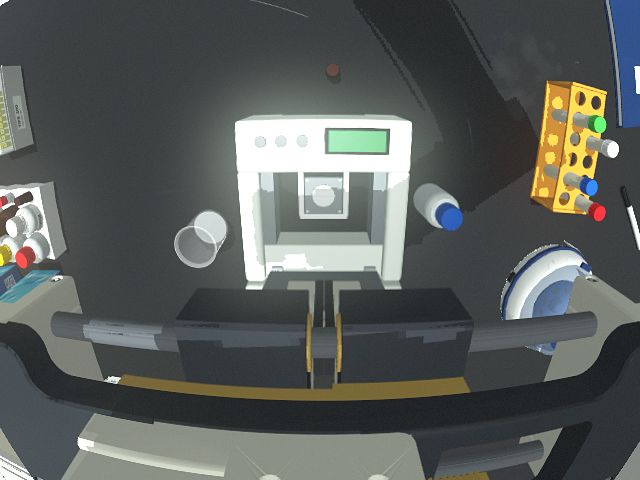

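The carrier at (323,196) in the wrist view looks seated. I'll check its height against the deck in the same depth image.

```bash
python3 - <<'E'
from h import *
z=np.load("pics/w1.npz"); i=robot.camera_info("wrist"); f=240/np.tan(np.radians(i["vfov"])/2); T=np.array(i["T_tool_cam"])
def pt(u,v):
    d=np.median(z["d"][v-2:v+3,u-2:u+3]); dx,dy=u-i["cx"],v-i["cy"]; r=np.hypot(dx,dy); th=r/f
    c=np.array([dx/r*np.tan(th),dy/r*np.tan(th),1])*d
    w=z["p"]+z["R"]@(T[:3,:3]@c+T[:3,3]); return (R0.T@(w-O)*1000).round(1)
for n,u,v in(("disc",323,196),("plate l",308,210),("plate r",340,210),("plate r2",340,182),("deck",300,160),("side l",250,230),("side r",397,230),("worktop",323,95)): print(n,pt(u,v))
E
```

```text
disc [-25.9   0.3  69.5]
plate l [-10.3 -15.5  68.6]
plate r [-10.3  18.3  68.7]
plate r2 [-40.7  17.9  68.4]
deck [-68.4 -21.5  92.4]
side l [  3.  -74.3  92.6]
side r [ 3.  76.  92.6]
worktop [-129.4    0.3    2.4]
```

The plate sits 2.5 mm above nominal minus the camera's own offset, so about 66 mm: home. Now I shut the cover.

```bash
python3 - <<'E'
from h import *
R=ori(0,1)
robot.servo_line(P(-40,0,300),R,speed=.1); robot.servo_line(P(95,0,300),speed=.15)
def tcp(th,r=105,g=0): return P(50-r*np.cos(th)+8*np.sin(th)+9.5+g,0,88+r*np.sin(th)+8*np.cos(th))
robot.servo_line(P(95,0,tcp(1.42)[2]*1000),speed=.12)
robot.servo_line(tcp(1.42,g=8),speed=.12)
F0=np.array(robot.read_force()); print("t",robot.read_t(),F0.round(1))
for th in np.linspace(1.42,0.02,13):
    robot.servo_line(tcp(th),speed=.08); f=np.array(robot.read_force())-F0; print(round(th,2),f.round(1))
    if np.linalg.norm(f)>25: raise SystemExit("force")
for z in np.arange(95.5,83,-1.5):
    robot.servo_line(P(-46,0,z),speed=.03); f=np.array(robot.read_force())-F0
    print(z,f.round(1),round(robot.read_position()[2]*1000,1))
    if f[2]>12: break
robot.dwell(.2)
robot.servo_line(P(-46,0,130),speed=.08); robot.servo_line(P(-46,0,300),speed=.25)
robot.dwell(.5); print(robot.read_t())
p2,_=robot.grab_frame("scene"); cv2.imwrite("pics/s3.png",cv2.resize(p2[150:350,220:450,::-1],None,fx=3,fy=3))
E
```

```text
t 19.1 [ 0.6 -0.4  1. ]
1.42 [-0.4 -0.9 -0.7]
1.3 [ 0.7 -0.1 -1.1]
1.19 [ 0.5  0.5 -0.8]
1.07 [ 0.5 -0.3 -0.6]
0.95 [0.5 0.5 0.6]
0.84 [ 0.2  0.5 -0.6]
0.72 [ 1.   0.4 -0.6]
0.6 [-0.2  0.7 -0.3]
0.49 [-0.1  0.2  1.2]
0.37 [-1.5  0.2  1.1]
0.25 [-0.1  0.2 -0.4]
0.14 [-0.7 -0.1  0.8]
0.02 [-1.5  0.9 -0.2]
95.5 [-0.1  0.2  0.8] 95.7
94.0 [-0.1  0.2  0.1] 93.9
92.5 [-0.3  0.6 -0.3] 92.3
91.0 [-0.8 -0.2  0.3] 90.9
89.5 [-1.9 -0.1  2.9] 89.6
88.0 [-4.5  0.7  8.1] 88.6
86.5 [-6.7  1.  14.1] 87.7
26.925
```

View pics/s3.png

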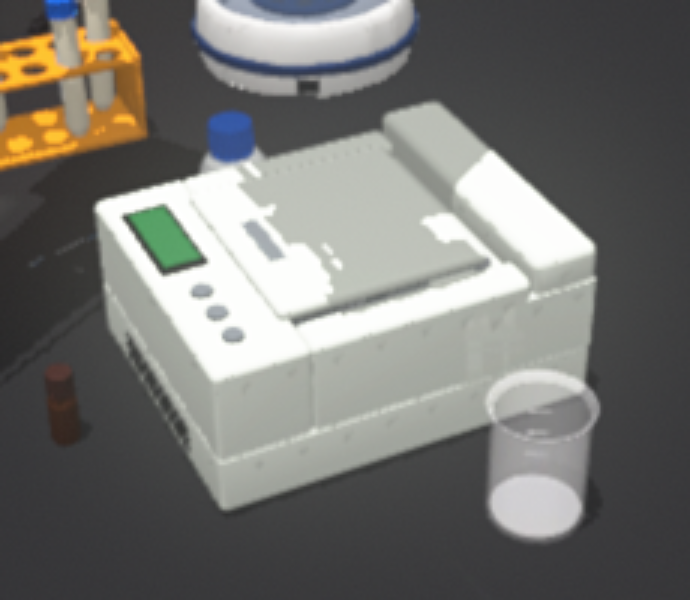

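The cover is shut and level about 2 s after release, with its strip at (265,240). The bottle, beaker and vial have not moved, so I'm handing the job in.

```bash
python3 -c "
from rig import robot
print(robot.job_done())"
```

```text
the job is handed in; nothing more can be done
None
```

I popped the cover open, pressed the carrier home (top measured at about 66 mm), pushed the cover shut and latched it, left the bottle, beaker and vial where they stood, and handed the job in at about 27 s.

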